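Unlatch a used mist-filter cassette and lay it across the joint of the returns stack

ROBOT

A 7-joint arm with a two-finger parallel gripper is mounted at the origin on the work surface. World frame = base frame: x ahead of the robot, y to its left, z up, the work surface at z = 0. Lengths are in m, angles in rad, forces in N, time in s.
With the tool pointing down it reaches from about 0.425 to 0.925 m from the base axis. Payload 6.8 kg.
Tool frame: the origin (TCP) lies between the finger pads; the fingertips stand 11 mm ahead of it and the grasp point (between the pads) lies 8 mm behind it (robot.tip_reach is the distance from the TCP to the fingertips, in m); z points along the fingers, x is the direction in which the jaws open and shut, and the axes are right-handed (so a half turn about z gives the same grasp; the last joint's range is limited). The gripper opens to 88 mm and grips with 3 to 60 N. Pads are 20 mm wide; open, the fingers measure 115 mm over their backs; the gripper's body (75 mm by 178 mm) begins 61 mm behind the grasp point.
Start: joints at [-0.108, 0.477, 0.022, 1.555, -0.011, 1.109, -0.083], TCP at [0.675, 0, 0.208] pointing down, gripper open.
Joint ranges: [-2.96, 2.96], [-0.34, 2.1], [-1.41, 1.46], [0.24, 2.44], [-1.37, 4.51], [0.17, 1.92], [-2.96, 2.96]. Speed limits (rad/s): [2.39, 2.39, 3.14, 3.14, 3.14, 3.14, 3.14].

INTERFACE

Orientations are given as a rotation vector (axis times angle).
In Python, from cell import robot, vision, finish_job gives the robot as it stands. The module is installed in compiled form; this text tells all that it offers.
- The arm moves only by the tool play_rows, never from a script. Its argument "deltas" is a list of rows, each a list of 3 entries, a list of its own where there are three numbers: the shift along the tool's x, y, z in cm, then the turn, a rotation vector about the tool's x, y, z in degrees, then the closure, from 0 (fully open) to 1 (shut). A call has 1 to 12 rows; each row shifts and turns the commanded pose from where the row before left it, along the tool's axes as they then stand; what a row does not reach is not made up. A row lasts 1/10 s, in which the tool goes at most 50 mm and 8.59 degrees, less where a joint would pass 70% of its speed; a pose out of reach is approached as far as the arm can. A call with a gripper value outside its range is refused whole. The fingers move at their own pace and stop on an object; "grip_force" is the grip in N (left out, the last holds). Time passes only in rows, so rows that do not move let the fingers close. It gives the time, the measured TCP pose, the force and the opening at its end, in the units of the state.
- robot.sense(): the state, without advancing time (a new reading comes with each control period).
- vision.capture(name): name is "scene" or "side" or "wrist"; returns a dict with "image" (480x640x3 uint8, red, green, blue), "depth" (480x640 float32, m along the optical axis (not along the pixel's ray), 0 where there is no reading), "fx", "fy", "cx", "cy" (pixels), "rvec" (rotation vector, rad) and "tvec" (3), from world to camera coordinates, as OpenCV has them. Camera axes: x right, y down, z forward; pixel columns grow to the right and rows downward; lengths in m; the calibration is good to about 2 mm. A picture is of the moment at which its call begins.
- finish_job(): hands the job in, once; it reports no verdict.
The state is a dict: "t": time; "joint_positions": joint angles; "joint_vel": joint speeds; "joint_efforts": joint torques, N m; "eef_pos": TCP position; "ee_rot": TCP orientation; "contact_force": force on the tool from outside, world axes, zero at the start; "wrist_torque": the same for the moment, N m; "width": opening from 0.0 (shut) to 1.0 (fully open).
Only numpy, scipy, OpenCV 4.12 (cv2) and the standard library are available. Lean on these libraries where they do the work, as an engineer would, in place of code of your own. Each camera call takes 0.05 s, during which the arm holds its last target. There are 200 camera calls.

TASK

The bench filter unit's cassette is used up: push it straight into its sloped slot until the catch lets go, ease off so that it springs out, and pull it free. Then stack it like a brick in a second course on the two used cassettes in the tray: same way up and in line with them, centred over the joint between them. Set it down in the hand rather than dropping it, let go, and leave the two lower cassettes and the loose parts in the tray where they are.

Things in the scene. Friction and masses are not known exactly. Their poses are not given: they have to be found in the camera images.
- filter_unit: Grey bench filter unit, fixed, 195 mm wide (y), rear body 165 mm high (x 70 to 205 mm). Origin on the table straight below the middle of the slot's mouth. The sloped face (77 by 195 mm) round the slot lies 28 degrees from level, facing up and to -x; the slot runs square to it: its outward axis is (-0.469, 0, 0.883) in this frame.
- slot_mouth (a point): Middle of the slot's mouth, in the plane of the sloped face, 135 mm above the table. The slot is 49 mm by 123 mm (long way along the unit's y). Axes are those of filter_unit (z up), not of the slope.
- ejector (a joint): Sprung plate under the cassette, m along the slot's outward axis: 0 = latched (cassette's top flush with the sloped face), negative = pushed in (stop at -0.009), 0.034 = fully out (cassette 34 mm proud). Pushing it in about 5 mm (7 is sure), 10 to 20 N, frees the catch; then the plate follows the retreating tool out at up to 0.1 m/s and carries the cassette. It does not latch again.
- catch (a joint): The hidden catch, m: 0 = holding; it is moved aside by the push, and above 0.004 it no longer holds the ejector. It stays where it was pushed.
- cassette_center (a point): Centre (28 mm below its top) of the cassette in the slot: rigid grey block with pleated long sides and a black press patch on its top, 46 (x) by 120 (y) by 56 mm (z, up), about 0.28 kg. At the start its z is the slot's outward axis and its y the unit's y; it rests loosely on the ejector plate, 1.5 mm play each side.
- old_a_center (a point): Centre (28 mm above its underside) of the first lower cassette in the tray, the same kind of block (46 x 120 x 56 mm, axes alike), loose, standing on the tray floor with z up. The two lower cassettes stand end to end in a row along their y, 4 mm apart.
- old_b_center (a point): Centre of the second lower cassette in the tray, like old_a; it lies 124 mm from old_a in old_a's +y direction. The joint is half-way between the two centres; the tops of both are 60 mm above the table.
- tray: Fixed aluminium tray 175 mm (x) by 300 mm (y), rim 14 mm high, floor 4 mm thick; origin at the centre of its underside, on the table. The row of lower cassettes runs along its y, 35 mm towards -x of its middle.
- flange: Loose turned steel flange (44 mm across, 24 mm high) standing in the tray on the +x side, about 90 mm from the row; leave it alone. Origin under its centre.
- parallel: Loose steel bar (14 x 100 x 22 mm) lying in the tray on the +x side, about 90 mm from the row; leave it alone. Origin under its centre.
Mind the look-alikes: they are no part of the job. What is shaped like the part that bears cassette_center but green or turquoise is not meant.

How it is judged:
By the outcome, as a careful person would: the job done as asked, in the order asked, and still so for the second after the job is handed in, with the robot touching nothing.
It also fails if it takes over 54 s, if anything falls off the work surface, if the arm or the gripper's body presses on something with over 40 N, if the wrist force passes 120 N, or if a joint passes its speed limit or range.

## Working session

There is one attempt and no reset: what is moved stays moved. The work goes in short steps, Python scripts to look and compute and a tool call to move; the robot and the scene stay as the last step left them, time stands still between calls to the robot, and variables do not carry over. Pictures are saved under pics/ and viewed, about 8 in all and at most 12, crops included, and the job is handed in when it is done.

Besides the shell and the picture viewer there is one more tool, called after ">>>" as a command line: name --argument value ..., lists and objects as JSON in quotes. play_rows: Moves the arm, as the interface text tells. Its arguments: {"type":"object","properties":{"deltas":{"type":"array","items":{"type":"array"}},"grip_force":{"type":"number"}},"required":["deltas"]}

```bash
mkdir -p pics
cat > h.py <<'E'
import numpy as np, cv2
from cell import robot, vision, finish_job
from scipy.spatial.transform import Rotation as R
def cap(n,save=None):
    c=vision.capture(n)
    if save: cv2.imwrite('pics/'+save,c['image'][:,:,::-1])
    return c
def world(c):
    v,u=np.mgrid[0:480,0:640]; d=c['depth']
    p=np.stack([(u-c['cx'])/c['fx']*d,(v-c['cy'])/c['fy']*d,d],-1)
    M=cv2.Rodrigues(np.array(c['rvec'],float))[0]
    w=(p-np.array(c['tvec']).ravel())@M
    w[d==0]=np.nan
    return w
E
python3 - <<'E'
from h import *
a=cap('scene'); b=cap('side')
cv2.imwrite('pics/a.png',a['image'][:,:,::-1]);cv2.imwrite('pics/b.png',b['image'][:,:,::-1])
np.savez('a.npz',w=world(a),im=a['image']);np.savez('b.npz',w=world(b),im=b['image'])
print(robot.sense())
for c in(a,b):
    M=cv2.Rodrigues(np.array(c['rvec'],float))[0]; print(-M.T@np.array(c['tvec']).ravel())
E
```

```text
{'t': 0.1, 'joint_positions': array([-0.10808489,  0.4777264 ,  0.02232225,  1.55632678, -0.01153087,
        1.10930287, -0.08306496]), 'joint_vel': array([-0.00078212, -0.00121767, -0.00187924, -0.00136397, -0.00041677,
       -0.00068998, -0.00100779]), 'joint_efforts': array([ 4.71647683e-03, -5.84088278e+01,  1.53989889e+00, -2.73312145e+01,
       -5.42987685e-02,  1.30690381e-02,  5.50689708e-05]), 'eef_pos': array([ 6.74437634e-01, -4.16419992e-07,  2.07083452e-01]), 'ee_rot': array([ 3.14150961e+00,  7.00242011e-05, -2.56694584e-03]), 'contact_force': array([-0.63690786, -0.42575843,  0.7326695 ]), 'wrist_torque': array([0.00599603, 0.06702012, 0.01647315]), 'width': 1.0032632167208386}
[1.04077455 0.3694969  0.90475607]
[ 0.27241003 -0.82783983  0.74884315]
```

View pics/a.png

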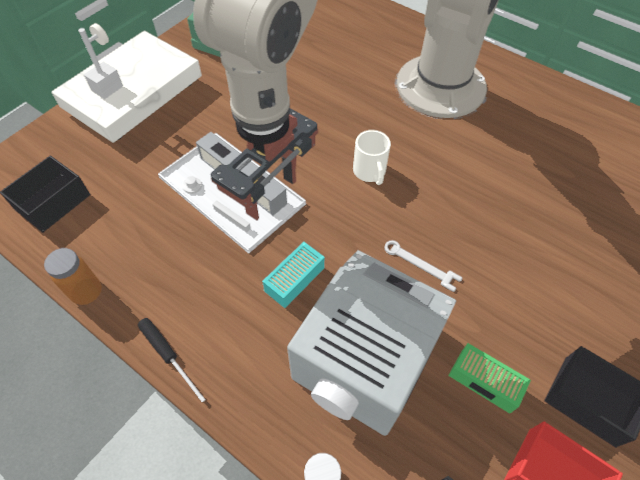

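View pics/b.png

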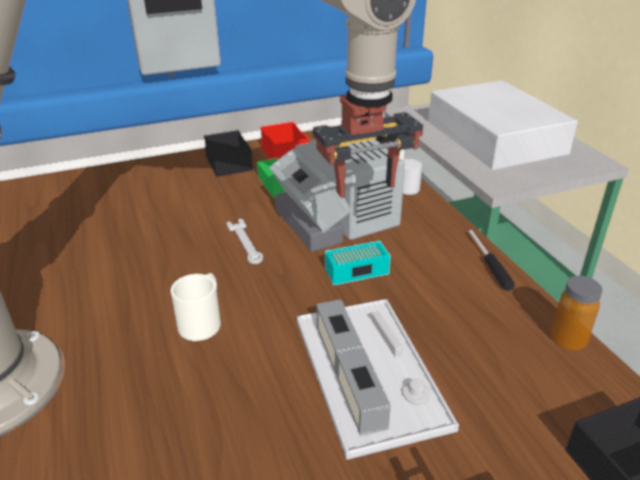

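The scene view shows the unit with its slot patch at (400,283) and the row in the tray near (240,165). The side view shows the row patches at (340,323) and (363,377), and the slot patch near (300,176). The turquoise and green blocks are decoys.

```bash
python3 - <<'E'
from h import *
A=np.load('a.npz');B=np.load('b.npz')
def rect(P):
    r=cv2.minAreaRect((P[:,:2]*1000).astype(np.float32)); return np.round(r[0],1),np.round(r[1],1),round(r[2],2)
w,im=B['w'],B['im'].astype(int)
# tops of row
m=(abs(w[...,2]-.060)<.005); m[:290]=0; m[440:]=0; m[:,:300]=0;m[:,410:]=0
m=cv2.morphologyEx(m.astype(np.uint8),cv2.MORPH_OPEN,np.ones((3,3)))
n,l,s,c=cv2.connectedComponentsWithStats(m)
for i in range(1,n):
    if s[i,4]>150: P=w[l==i]; print('row',s[i],rect(P),np.median(P[:,2]))
def blobs(w,im,box,name):
    u0,v0,u1,v1=box
    m=(im.max(2)<55).astype(np.uint8); k=np.zeros_like(m);k[v0:v1,u0:u1]=m[v0:v1,u0:u1]
    n,l,s,c=cv2.connectedComponentsWithStats(k)
    for i in range(1,n):
        if s[i,4]>20: P=w[l==i]; P=P[~np.isnan(P[:,0])]; print(name,c[i],s[i,4],np.round(P.mean(0),4),rect(P))
blobs(w,im,(320,300,390,400),'patch B'); blobs(w,im,(285,160,320,190),'slotB')
wa,ia=A['w'],A['im'].astype(int)
blobs(wa,ia,(380,268,420,298),'slotA')
# sloped face via normals
for nm,W,box in(('A',wa,(340,245,460,330)),('B',w,(265,140,350,245))):
    u0,v0,u1,v1=box
    sub=W[v0:v1,u0:u1]
    dx=sub[2:-2,4:]-sub[2:-2,:-4]; dy=sub[4:,2:-2]-sub[:-4,2:-2]
    N=np.cross(dx,dy);N/=np.linalg.norm(N,axis=-1,keepdims=True);N*=np.sign(N[...,2:])
    P=sub[2:-2,2:-2]
    k=(abs(N[...,2]-.883)<.06)&(P[...,2]>.10)&(P[...,2]<.18)
    Q=P[k];
    for _ in range(4):
        c=Q.mean(0);n=np.linalg.svd(Q-c)[2][2];n*=np.sign(n[2]);d=(Q-c)@n;Q=Q[abs(d)<max(.0025,0)] if _ else Q[abs(d)<.006]
    print(nm,len(Q),c,n,np.degrees(np.arctan2(n[1],n[0])), 'z range',np.percentile(Q[:,2],[1,99]))
    # rear top z=.165
    T=W[(abs(W[...,2]-.165)<.005)]; T=T[(abs(T[:,0]-c[0])<.3)&(abs(T[:,1]-c[1])<.3)]; print('top',len(T),rect(T))
E
python3 - <<'E'
import cv2
im=cv2.imread('pics/a.png')[225:345,330:470]; im2=cv2.imread('pics/b.png')[130:250,265:405]
cv2.imwrite('pics/c.png',cv2.hconcat([cv2.resize(im,(400,343),interpolation=2),cv2.resize(im2,(400,343),interpolation=2)]))
E
```

```text
row [ 317  300   74  113 3343] (array([ 560.4, -202.7]), array([245.4,  47.5]), 84.45) 0.06119927943336458
patch B [338.66896552 323.77241379] 145 [ 0.5667 -0.1422  0.0618] (array([ 566.9, -141.7]), array([36.3, 19. ]), 83.29)
patch B [362.36160714 377.42410714] 224 [ 0.5544 -0.2648  0.0615] (array([ 554.9, -265.1]), array([35.8, 20.7]), 85.89)
slotB [300.1547619  175.79761905] 84 [0.6366 0.2423 0.1365] (array([636.8, 243.7]), array([18.8, 40.5]), 0.49)
slotA [393.30263158 279.40789474] 76 [0.6368 0.2341 0.1333] (array([637.4, 235.7]), array([19.6, 22.3]), 8.83)
A 1452 [0.66037526 0.24695239 0.14239939] [-0.35190762 -0.04405316  0.93499751] -172.86461097069332 z range [0.12361846 0.16588433]
top 10211 (array([762.4, 258.1]), array([162.8, 194.3]), 5.57)
B 573 [0.63922336 0.24368127 0.13729377] [-0.45376994 -0.04280177  0.89009036] -174.61152854798945 z range [0.12027292 0.15908697]
top 1173 (array([756.7, 255.3]), array([170.4, 195.3]), 5.87)
```

View pics/c.png

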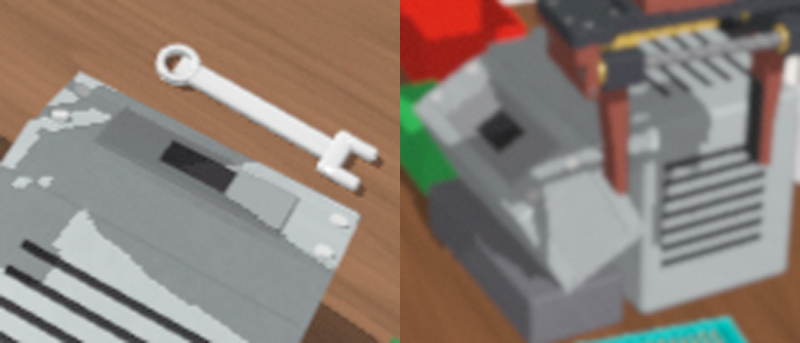

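Estimates that agree across views: mouth ≈ (0.637, 0.244, 0.135) with unit yaw 5.6°, and joint ≈ (0.560, -0.203) with row yaw -5.6°. Both pass the size and height checks. Next is a move to a standoff above the slot, closing the fingers on the way.

```bash
cat >> h.py <<'E'
def tilt(yaw,b): return R.from_euler('z',yaw,degrees=True)*R.from_euler('y',-b,degrees=True)*R.from_euler('x',180,degrees=True)
MOUTH=np.array([.637,.244,.135]); UY=5.6; RT=tilt(UY,28); N=-RT.as_matrix()[:,2]
JOINT=np.array([.5604,-.203,.060]); RY=-5.6; RP=tilt(RY,0)
def plan(pos,rot):
    s=robot.sense(); r0=R.from_rotvec(s['ee_rot'])
    print('t',round(s['t'],2),'pos',np.round(s['eef_pos'],4),'F',np.round(s['contact_force'],1),'w',round(s['width'],3))
    print('turn deg (tool)',np.round(np.degrees((r0.inv()*rot).as_rotvec()),2))
    print('shift cm after turn',np.round(rot.inv().apply(pos-s['eef_pos'])*100,2))
E
python3 - <<'E'
from h import *
print(N); plan(MOUTH+N*.111,RT)
E
```

```text
[-0.46723096 -0.0458124   0.88294759]
t 0.1 pos [ 0.6744 -0.      0.2071] F [-0.6 -0.4  0.7] w 1.003
turn deg (tool) [ 1.37 28.07 -5.49]
shift cm after turn [ -4.57 -24.65  -5.37]
```

>>> play_rows --deltas '[[[0, 0, -1.3], [0.34, 7.02, -1.37], 1], [[0, 0, -1.3], [0.34, 7.02, -1.37], 1], [[0, 0, -1.3], [0.34, 7.02, -1.37], 1], [[0, 0, -1.3], [0.34, 7.02, -1.37], 1], [[-0.5, -3, 0], [0, 0, 0], 1], [[-0.5, -3, 0], [0, 0, 0], 1], [[-0.5, -3, 0], [0, 0, 0], 1], [[-0.5, -3, 0], [0, 0, 0], 1], [[-0.5, -3, 0], [0, 0, 0], 1], [[-0.5, -3, 0], [0, 0, 0], 1], [[-0.5, -3, 0], [0, 0, 0], 1], [[-0.5, -3, 0], [0, 0, 0], 1]]' --grip_force 20

```text
t: 1.3
eef_pos: [0.6065, 0.2356, 0.2393]
ee_rot: [-3.022, -0.148, -0.756]
contact_force: [0.0, -0.7, -0.5]
width: 0.007
```

Run:
```python
from h import *
plan(MOUTH+N*.111,RT)
c=cap('wrist','w1.png'); np.savez('w.npz',w=world(c),im=c['image'])
c=cap('side'); np.savez('b.npz',w=world(c),im=c['image'])
i=c['image'][120:260,250:420,::-1]
w=cv2.imread('pics/w1.png')
cv2.imwrite('pics/d.png',cv2.vconcat([cv2.resize(w,(400,300)),cv2.resize(i,(400,300),interpolation=2)]))
```

```text
t 1.3 pos [0.6065 0.2356 0.2393] F [ 0.  -0.7 -0.5] w 0.007
turn deg (tool) [ 0.03 -0.08 -0.  ]
shift cm after turn [-2.14 -0.53 -0.42]
```

View pics/d.png

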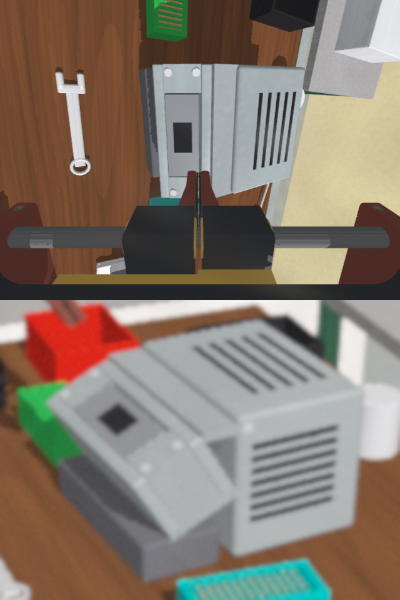

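The wrist view shows the slot cassette unobstructed, with its patch at about (291,219) full-res. The side view has the patch at about (300,176). I'll measure the face, patch and cassette from these.

Run:
```python
from h import *
ux,uy=RT.as_matrix()[:,0],-RT.as_matrix()[:,1]
for f,(u0,v0,u1,v1),(fu0,fv0,fu1,fv1) in(('w',(265,180,315,255),(235,100,340,320)),('b',(285,160,320,190),(265,140,350,245))):
    D=np.load(f+'.npz');w,im=D['w'],D['im'].astype(int)
    m=np.zeros((480,640),np.uint8);m[v0:v1,u0:u1]=(im.max(2)<70)[v0:v1,u0:u1]
    n,l,s,c=cv2.connectedComponentsWithStats(m);i=1+np.argmax(s[1:,4]);P=w[l==i];P=P[~np.isnan(P[:,0])]
    q=P-MOUTH;print(f,'patch',c[i],s[i,4],P.mean(0).round(4),'slope-frame mm x,y,n',[(np.percentile(q@a*1000,[1,50,99])).round(1) for a in(ux,uy,N)])
    W=w[fv0:fv1,fu0:fu1].reshape(-1,3);I=im[fv0:fv1,fu0:fu1].reshape(-1,3)
    W,I=W[~np.isnan(W[:,0])],I[~np.isnan(W[:,0])]
    q=W-MOUTH;k=(abs(q@N)<.008)&(abs(q@ux)<.036)&(abs(q@uy)<.09);Q=W[k];c0=Q.mean(0);nn=np.linalg.svd(Q-c0,full_matrices=False)[2][2];nn*=np.sign(nn[2])
    print(' face',k.sum(),'n',nn.round(3),'tilt',np.degrees(np.arccos(nn[2])).round(1),'yaw',np.degrees(np.arctan2(-nn[1],-nn[0])).round(1),'offset at mouth',((c0-MOUTH)@nn*1000).round(1))
    # cassette: darker grey than face
    br=I.mean(1); dk=k&(br<165)&(br>70)
    print(' brightness',np.percentile(br[k],[10,30,50,70,90]))
    for a in(ux,uy): print(' dark ext',np.percentile(q[dk]@a*1000,[3,50,97]).round(1),dk.sum())
    T=w[(abs(w[...,2]-.165)<.005)];T=T[np.hypot(T[:,0]-.76,T[:,1]-.258)<.2];print(' top',cv2.minAreaRect((T[:,:2]*1000).astype(np.float32)))
```

```text
w patch [291.7730711  219.90695915] 1322 [0.6369 0.2468 0.135 ] slope-frame mm x,y,n [array([-12. ,   0.2,  12.5]), array([-18.5,   3. ,  23.5]), array([-1.6, -0.1,  1.6])]
 face 14223 n [-0.469 -0.046  0.882] tilt 28.1 yaw 5.7 offset at mouth -0.7
 brightness [ 85.         150.66666667 158.66666667 177.         182.        ]
 dark ext [-34.9  -0.4  26.9] 6236
 dark ext [-55.8  17.2  62.5] 6236
 top ((774.3649291992188, 261.0424499511719), (135.10757446289062, 193.56576538085938), 5.739132404327393)
b patch [299.47727273 175.34090909] 88 [0.636  0.2451 0.1363] slope-frame mm x,y,n [array([-9.8, -0.4,  9.5]), array([-16.5,  -0.4,  20.1]), array([-1.9,  1.6,  5. ])]
 face 1662 n [-0.462 -0.049  0.885] tilt 27.7 yaw 6.0 offset at mouth 1.1
 brightness [127.06666667 148.33333333 163.66666667 171.66666667 175.66666667]
 dark ext [-35.2  -0.4  27.1] 760
 dark ext [-55.8  -0.9  60. ] 760
 top ((755.4541015625, 257.0735778808594), (171.945556640625, 199.9338836669922), 5.916846752166748)
```

```bash
sed -i 's/^MOUTH=.*UY=5.6/MOUTH=np.array([.637,.2463,.135]); UY=5.7/' h.py
python3 - <<'E'
from h import *
print(robot.tip_reach); plan(MOUTH+N*.021,RT)
E
```

```text
0.011
t 1.4 pos [0.6052 0.2403 0.2391] F [0.1 0.3 0.5] w 0.002
turn deg (tool) [-0.2  -0.05  0.26]
shift cm after turn [-2.03 -0.28  8.6 ]
```

>>> play_rows --deltas '[[[-0.5, -0.07, 1.5], [-0.05, 0, 0.06], 1], [[-0.5, -0.07, 1.5], [-0.05, 0, 0.06], 1], [[-0.5, -0.07, 1.5], [-0.05, 0, 0.06], 1], [[-0.5, -0.07, 1.5], [-0.05, 0, 0.06], 1], [[0, 0, 1.3], [0, 0, 0], 1], [[0, 0, 1.3], [0, 0, 0], 1], [[0, 0, 0], [0, 0, 0], 1], [[0, 0, 0], [0, 0, 0], 1]]'

```text
t: 2.2
eef_pos: [0.63, 0.2393, 0.1544]
ee_rot: [-3.024, -0.139, -0.757]
contact_force: [-0.3, 0.6, 0.4]
width: 0.004
```

Run:
```python
from h import *
plan(MOUTH+N*.011,RT)
c=cap('side'); a=cap('scene')
i=c['image'][120:260,230:400,::-1]
w=a['image'][200:350,300:500,::-1]
cv2.imwrite('pics/e.png',cv2.vconcat([cv2.resize(w,(400,300),interpolation=2),cv2.resize(i,(400,300),interpolation=2)]))
```

```text
t 2.2 pos [0.63   0.2393 0.1544] F [-0.3  0.6  0.4] w 0.004
turn deg (tool) [ 0.29 -0.1  -0.35]
shift cm after turn [-0.23 -0.63  0.98]
```

View pics/e.png

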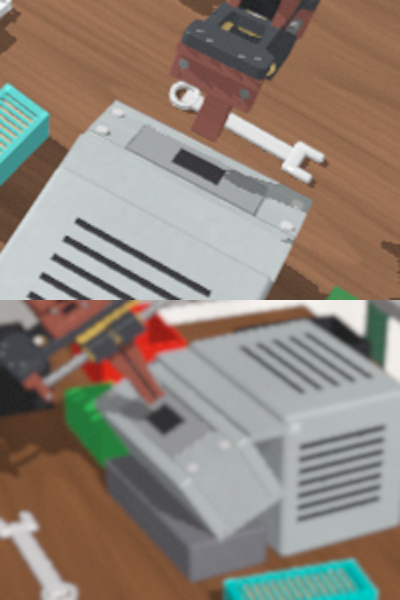

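Fingers are shut and about 10 mm above the patch; they need a 6 mm sideways correction before the push.

>>> play_rows --deltas '[[[-0.12, -0.3, 0], [0.15, -0.1, -0.18], 1], [[-0.12, -0.3, 0], [0.15, 0, -0.18], 1], [[0, 0, 0.3], [0, 0, 0], 1], [[0, 0, 0.3], [0, 0, 0], 1], [[0, 0, 0.2], [0, 0, 0], 1], [[0, 0, 0.2], [0, 0, 0], 1], [[0, 0, 0.15], [0, 0, 0], 1], [[0, 0, 0.15], [0, 0, 0], 1], [[0, 0, 0.15], [0, 0, 0], 1], [[0, 0, 0], [0, 0, 0], 1]]'

```text
t: 3.3
eef_pos: [0.6337, 0.246, 0.1403]
ee_rot: [-3.021, -0.151, -0.753]
contact_force: [0.7, -0.4, 0.9]
width: 0.005
```

Run:
```python
from h import *
plan(MOUTH+N*.011,RT)
```

```text
t 3.3 pos [0.6337 0.246  0.1403] F [ 0.7 -0.4  0.9] w 0.005
turn deg (tool) [-0.03  0.01  0.03]
shift cm after turn [ 0.04 -0.   -0.48]
```

>>> play_rows --deltas '[[[0, 0, 0.1], [0, 0, 0], 1], [[0, 0, 0.1], [0, 0, 0], 1], [[0, 0, 0], [0, 0, 0], 1]]'

```text
t: 3.6
eef_pos: [0.6347, 0.2461, 0.1386]
ee_rot: [-3.021, -0.151, -0.753]
contact_force: [-0.3, -0.1, 0.1]
width: 0.005
```

Run:
```python
from h import *
plan(MOUTH+N*.011,RT)
c=cap('side'); a=cap('scene')
i=c['image'][120:220,230:350,::-1]
w=a['image'][230:330,340:473,::-1]
cv2.imwrite('pics/f.png',cv2.vconcat([cv2.resize(w,(400,300),interpolation=2),cv2.resize(i,(400,300),interpolation=2)]))
```

```text
t 3.6 pos [0.6347 0.2461 0.1386] F [-0.3 -0.1  0.1] w 0.005
turn deg (tool) [-0.03  0.    0.03]
shift cm after turn [ 0.04  0.   -0.67]
```

View pics/f.png

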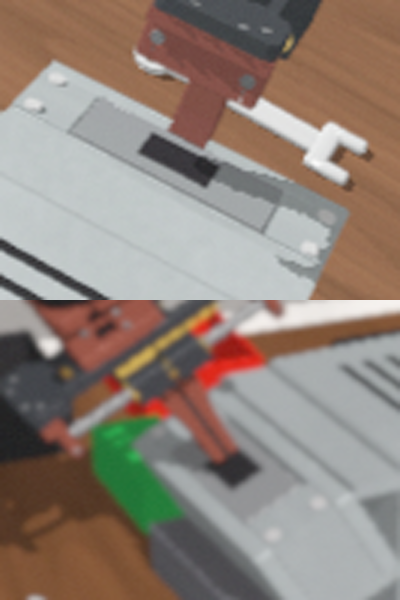

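The tips still hover a few mm above the patch and there is no contact yet, so I'll continue in small guarded steps.

>>> play_rows --deltas '[[[0, 0, 0.1], [0, 0, 0], 1], [[0, 0, 0.1], [0, 0, 0], 1], [[0, 0, 0.1], [0, 0, 0], 1], [[0, 0, 0], [0, 0, 0], 1]]'

```text
t: 4.1
eef_pos: [0.6361, 0.2462, 0.1359]
ee_rot: [-3.021, -0.151, -0.753]
contact_force: [0.4, 0.4, 0.1]
width: 0.004
```

>>> play_rows --deltas '[[[0, 0, 0.1], [0, 0, 0], 1], [[0, 0, 0.1], [0, 0, 0], 1], [[0, 0, 0.1], [0, 0, 0], 1], [[0, 0, 0], [0, 0, 0], 1]]'

```text
t: 4.5
eef_pos: [0.6375, 0.2463, 0.1333]
ee_rot: [-3.021, -0.151, -0.753]
contact_force: [-0.5, -0.5, 0.3]
width: 0.007
```

Run:
```python
from h import *
plan(MOUTH+N*.011,RT)
ux,uy=RT.as_matrix()[:,0],-RT.as_matrix()[:,1]
for nm in('side','scene','wrist'):
    c=cap(nm,'g_%s.png'%nm);w=world(c);q=w-MOUTH
    x,y,n=q@ux*1000,q@uy*1000,q@N*1000
    im=c['image'].astype(int); red=(im[...,0]>im[...,2]+30)&(im[...,0]>im[...,1]+20)
    k=red&(abs(x)<25)&(abs(y)<20)&(n<60)&(n>-20)
    print(nm,k.sum(),'finger n min',np.percentile(n[k],[0,1,5]) if k.any() else '', 'low part x,y',[np.median(v[k&(n<np.percentile(n[k],10))]) for v in(x,y)] if k.any() else '')
c=cv2.imread('pics/g_wrist.png')[120:320,180:440];s=cv2.imread('pics/g_side.png')[120:220,230:360]
cv2.imwrite('pics/g.png',cv2.vconcat([cv2.resize(c,(390,300)),cv2.resize(s,(390,300),interpolation=2)]))
```

```text
t 4.5 pos [0.6375 0.2463 0.1333] F [-0.5 -0.5  0.3] w 0.007
turn deg (tool) [-0.03  0.01  0.03]
shift cm after turn [ 0.04 -0.   -1.28]
side 187 finger n min [0.75959983 1.07276176 2.88912699] low part x,y [np.float64(0.9857356807789993), np.float64(4.3726843947708565)]
scene 249 finger n min [12.37974691 13.7882934  15.42637522] low part x,y [np.float64(8.706956320935555), np.float64(0.6270627200453788)]
wrist 1733 finger n min [-0.49058867 13.51205067 17.13915796] low part x,y [np.float64(2.7127331483529002), np.float64(11.513286796825543)]
```

View pics/g.png

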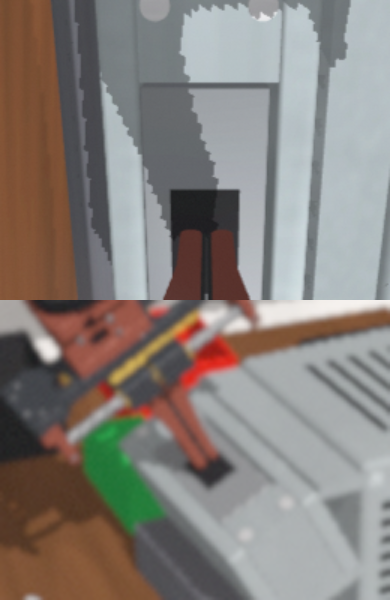

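The tips are centred on the patch and about to touch (side depth puts them at n ≈ 1 mm). I'll keep pushing in steps.

>>> play_rows --deltas '[[[0, 0, 0.1], [0, 0, 0], 1], [[0, 0, 0.1], [0, 0, 0], 1], [[0, 0, 0.1], [0, 0, 0], 1]]'

```text
t: 4.95
eef_pos: [0.6389, 0.2466, 0.1307]
ee_rot: [-3.021, -0.151, -0.753]
contact_force: [0.2, 0.7, -0.2]
width: 0.005
```

>>> play_rows --deltas '[[[0, 0, 0.1], [0, 0, 0], 1], [[0, 0, 0.1], [0, 0, 0], 1]]'

```text
t: 5.15
eef_pos: [0.6398, 0.2466, 0.1289]
ee_rot: [-3.021, -0.151, -0.753]
contact_force: [-0.3, -0.7, -0.0]
width: 0.001
```

Run:
```python
from h import *
plan(MOUTH+N*.0,RT)
ux,uy=RT.as_matrix()[:,0],-RT.as_matrix()[:,1]
for nm in('side','wrist'):
    c=cap(nm,'h_%s.png'%nm);w=world(c);q=w-MOUTH
    x,y,n=q@ux*1000,q@uy*1000,q@N*1000
    im=c['image'].astype(int); red=(im[...,0]>im[...,2]+25)&(im[...,0]>im[...,1]+15)
    k=red&(abs(x)<25)&(abs(y)<20)&(n<60)&(n>-30)
    cas=~red&(abs(x)<18)&(y>25)&(y<55)&(abs(n)<20); face=~red&(x>27)&(x<34)&(y>0)&(y<55)&(abs(n)<20)
    print(nm,'cassette n',np.median(n[cas]),'face',np.median(n[face]),'finger',np.percentile(n[k],[0,1,3,10]))
s=cv2.imread('pics/h_side.png')[140:215,260:360]
cv2.imwrite('pics/h.png',cv2.resize(s,(600,450),interpolation=2))
```

```text
t 5.15 pos [0.6398 0.2466 0.1289] F [-0.3 -0.7 -0. ] w 0.001
turn deg (tool) [-0.04  0.    0.03]
shift cm after turn [ 0.03  0.   -0.67]
side cassette n 1.4786429682608735 face 0.9774606538608835 finger [-0.90822104  0.68369494  1.4010041   9.56134516]
wrist cassette n -0.3809589682519654 face -0.8175694515849742 finger [-1.18296691  8.2001003  10.48049544 17.05994788]
```

View pics/h.png

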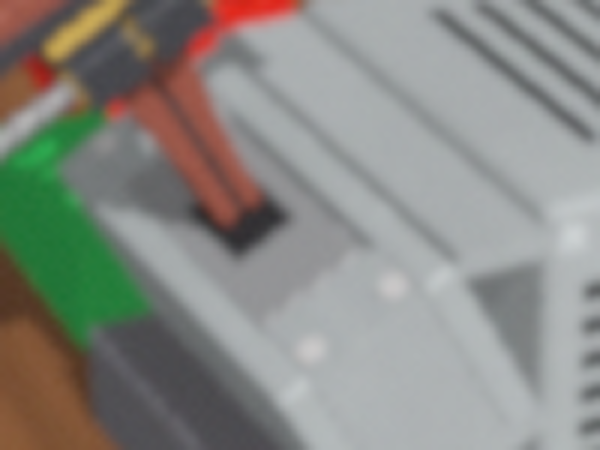

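The cassette is still flush and the fingers are just reaching the patch, so I'll continue.

>>> play_rows --deltas '[[[0, 0, 0.1], [0, 0, 0], 1], [[0, 0, 0.1], [0, 0, 0], 1]]'

```text
t: 5.45
eef_pos: [0.6408, 0.2467, 0.1272]
ee_rot: [-3.021, -0.151, -0.753]
contact_force: [-1.0, 0.1, 0.2]
width: 0.005
```

>>> play_rows --deltas '[[[0, 0, 0.1], [0, 0, 0], 1], [[0, 0, 0.1], [0, 0, 0], 1]]'

```text
t: 5.65
eef_pos: [0.6417, 0.2468, 0.1254]
ee_rot: [-3.021, -0.151, -0.753]
contact_force: [0.4, -0.1, -0.6]
width: 0.004
```

>>> play_rows --deltas '[[[0, 0, 0.1], [0, 0, 0], 1], [[0, 0, 0.1], [0, 0, 0], 1]]'

```text
t: 5.85
eef_pos: [0.6427, 0.2469, 0.1236]
ee_rot: [-3.021, -0.151, -0.753]
contact_force: [-0.1, -0.1, -0.4]
width: 0.006
```

>>> play_rows --deltas '[[[0, 0, 0.1], [0, 0, 0], 1], [[0, 0, 0.1], [0, 0, 0], 1]]'

```text
t: 6.05
eef_pos: [0.6435, 0.247, 0.122]
ee_rot: [-3.021, -0.151, -0.753]
contact_force: [-4.5, -1.3, 6.6]
width: 0.008
```

Contact: about 8 N along the slot axis at TCP n ≈ -14 mm. The closed tips sit well behind the nominal tip reach, so I'll check finger depth by camera at the grasp. Now pushing about 7 mm further.

>>> play_rows --deltas '[[[0, 0, 0.1], [0, 0, 0], 1], [[0, 0, 0.1], [0, 0, 0], 1], [[0, 0, 0.1], [0, 0, 0], 1]]'

```text
t: 6.35
eef_pos: [0.6446, 0.2471, 0.1201]
ee_rot: [-3.021, -0.151, -0.754]
contact_force: [-9.7, -2.4, 12.6]
width: 0.006
```

>>> play_rows --deltas '[[[0, 0, 0.1], [0, 0, 0], 1], [[0, 0, 0.1], [0, 0, 0], 1], [[0, 0, 0.1], [0, 0, 0], 1]]'

```text
t: 6.65
eef_pos: [0.6459, 0.2473, 0.1175]
ee_rot: [-3.021, -0.151, -0.754]
contact_force: [-9.9, -2.2, 12.8]
width: 0.004
```

Run:
```python
from h import *
plan(MOUTH+N*.0,RT)
ux,uy=RT.as_matrix()[:,0],-RT.as_matrix()[:,1]
for nm in('side','wrist'):
    c=cap(nm);w=world(c);q=w-MOUTH
    x,y,n=q@ux*1000,q@uy*1000,q@N*1000
    for a,b in((25,55),(-55,-25)):
        cas=(abs(x)<15)&(y>a)&(y<b)&(abs(n)<20); face=(x>28)&(x<34)&(y>a)&(y<b)&(abs(n)<20)
        print(nm,a,cas.sum(),'cassette n',np.median(n[cas]),'face',np.median(n[face]))
```

```text
t 6.65 pos [0.6459 0.2473 0.1175] F [-9.9 -2.2 12.8] w 0.004
turn deg (tool) [-0.03 -0.02  0.02]
shift cm after turn [ 0.03  0.01 -1.96]
side 25 34 cassette n -3.4898938114370317 face 1.2177395939974636
side -55 118 cassette n -3.833667879345075 face 1.2098120469082934
wrist 25 3366 cassette n -5.811824301403794 face -0.7476408504566866
wrist -55 36 cassette n -5.968941186370499 face nan
  return _methods._mean(a, axis=axis, dtype=dtype,
  ret = ret.dtype.type(ret / rcount)
```

The cassette is about 5 mm in at 16 N. I'll push 2.5 mm more, then retreat slowly.

>>> play_rows --deltas '[[[0, 0, 0.1], [0, 0, 0], 1], [[0, 0, 0.1], [0, 0, 0], 1], [[0, 0, 0.05], [0, 0, 0], 1], [[0, 0, 0], [0, 0, 0], 1]]'

```text
t: 7.15
eef_pos: [0.6472, 0.2474, 0.1152]
ee_rot: [-3.021, -0.151, -0.754]
contact_force: [-7.6, -1.7, 9.5]
width: 0.005
```

>>> play_rows --deltas '[[[0, 0, -0.4], [0, 0, 0], 1], [[0, 0, -0.4], [0, 0, 0], 1], [[0, 0, -0.4], [0, 0, 0], 1], [[0, 0, -0.4], [0, 0, 0], 1], [[0, 0, -0.4], [0, 0, 0], 1], [[0, 0, -0.4], [0, 0, 0], 1], [[0, 0, -0.4], [0, 0, 0], 1], [[0, 0, -0.4], [0, 0, 0], 1], [[0, 0, -0.4], [0, 0, 0], 1], [[0, 0, -0.4], [0, 0, 0], 1], [[0, 0, -0.4], [0, 0, 0], 1], [[0, 0, -0.4], [0, 0, 0], 1]]'

```text
t: 8.35
eef_pos: [0.625, 0.2451, 0.157]
ee_rot: [-3.021, -0.151, -0.753]
contact_force: [-1.2, 0.2, 0.5]
width: 0.007
```

>>> play_rows --deltas '[[[0, 0, -1.5], [0, 0, 0], 1], [[0, 0, -2], [0, 0, 0], 0], [[0, 0, -2], [0, 0, 0], 0], [[0, 0, 0], [0, 0, 0], 0], [[0, 0, 0], [0, 0, 0], 0], [[0, 0, 0], [0, 0, 0], 0], [[0, 0, 0], [0, 0, 0], 0], [[0, 0, 0], [0, 0, 0], 0]]'

```text
t: 9.15
eef_pos: [0.5993, 0.2423, 0.2045]
ee_rot: [-3.022, -0.151, -0.752]
contact_force: [-0.8, 1.4, -0.6]
width: 0.603
```

```bash
cat >> h.py <<'E'
def look(M=None):
    ux,uy=RT.as_matrix()[:,0],-RT.as_matrix()[:,1]
    for nm in('side','wrist','scene'):
        c=cap(nm,'l_%s.png'%nm);w=world(c);q=w-MOUTH
        x,y,n=q@ux*1000,q@uy*1000,q@N*1000
        im=c['image'].astype(int); red=(im[...,0]>im[...,2]+25)&(im[...,0]>im[...,1]+15)
        k=~red&(abs(n-34)<6)&(abs(x)<40)&(abs(y)<75); k=cv2.morphologyEx(k.astype(np.uint8),cv2.MORPH_OPEN,np.ones((3,3)))>0
        if k.any(): print(nm,k.sum(),'top n',np.median(n[k]),'x',np.percentile(x[k],[1,50,99]).round(1),'y',np.percentile(y[k],[1,50,99]).round(1),cv2.minAreaRect(np.float32(np.c_[x[k],y[k]])))
        for sgn in(-1,1):
            f=red&(sgn*x>20)&(abs(x)<75)&(abs(y)<22)&(n>0)&(n<150)
            if f.sum()>20: print('  finger',sgn,f.sum(),'n lo',np.percentile(n[f],[1,5]).round(1),'x',np.percentile(x[f],[1,99]).round(1),'y',np.percentile(y[f],[1,99]).round(1))
E
python3 - <<'E'
from h import *
plan(MOUTH+N*.021,RT); look()
s=cv2.imread('pics/l_side.png')[60:260,230:430];w=cv2.imread('pics/l_wrist.png')
cv2.imwrite('pics/i.png',cv2.hconcat([cv2.resize(s,(400,400),interpolation=2),cv2.resize(w,(400,400))]))
E
```

```text
t 9.15 pos [0.5993 0.2423 0.2045] F [-0.8  1.4 -0.6] w 0.603
turn deg (tool) [-0.    0.06  0.04]
shift cm after turn [ 0.08 -0.02  5.82]
side 734 top n 35.01521088011978 x [-22.8  -1.1  22.3] y [-61.3 -10.3  53. ] ((0.11234092712402344, -1.9110221862792969), (46.248779296875, 121.83662414550781), 0.0963318943977356)
  finger -1 120 n lo [95.8 98.6] x [-38.2 -26.2] y [-16.    5.1]
  finger 1 146 n lo [95.6 98.7] x [26.1 38.3] y [-15.2   9.3]
wrist 10163 top n 33.31253386525386 x [-22.    0.2  22.8] y [-58.1   7.6  59.9] ((0.41293907165527344, 0.000823974609375), (46.1223258972168, 120.9073715209961), 0.11695683747529984)
  finger -1 1317 n lo [95.2 99.9] x [-39.8 -29.4] y [ 9.9 12.1]
  finger 1 1319 n lo [95.2 99.7] x [30.3 40.7] y [ 9.3 12.1]
scene 1131 top n 32.30094465362639 x [-21.7   4.8  24.4] y [-58.9   1.   57.7] ((1.0176029205322266, -0.9742965698242188), (120.30534362792969, 49.42815399169922), 88.91168212890625)
  finger -1 24 n lo [92.2 92.6] x [-38.3 -29. ] y [ 3.7 10.1]
  finger 1 484 n lo [93.3 95.9] x [33.9 44.6] y [-12.4  10.2]
```

View pics/i.png

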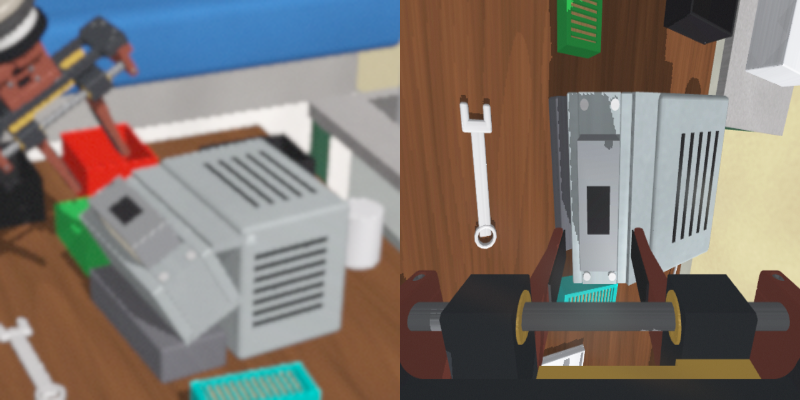

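The cassette is 34 mm proud and centred. Both the camera (tips at n ≈ 94 mm with TCP at 79) and the contact put the real fingertips about 14.5 mm behind the reported TCP, so I'll use that offset.

>>> play_rows --deltas '[[[0.1, 0, 0.8], [0, 0, 0], 0], [[0, 0, 0.8], [0, 0, 0], 0], [[0, 0, 0.8], [0, 0, 0], 0], [[0, 0, 0.8], [0, 0, 0], 0], [[0, 0, 0.8], [0, 0, 0], 0], [[0, 0, 0.8], [0, 0, 0], 0], [[0, 0, 0], [0, 0, 0], 0]]'

```text
t: 10.0
eef_pos: [0.6226, 0.2446, 0.162]
ee_rot: [-3.022, -0.151, -0.751]
contact_force: [-0.5, 0.6, 0.0]
width: 1.004
```

Run:
```python
from h import *
plan(MOUTH-N*.0115,RT); look()
```

```text
t 10.0 pos [0.6226 0.2446 0.162 ] F [-0.5  0.6  0. ] w 1.004
turn deg (tool) [0.02 0.09 0.04]
shift cm after turn [ 0.01 -0.03  4.22]
side 733 top n 35.14069265752279 x [-22.9  -0.7  22.3] y [-61.3 -10.   53.6] ((-0.12375259399414062, -2.6396484375), (119.87521362304688, 46.30496597290039), 89.93304443359375)
  finger -1 149 n lo [47.8 54.1] x [-68.8 -43.2] y [-20.4  -4.6]
  finger 1 192 n lo [49.1 54.2] x [44.4 57.6] y [-16.3  12. ]
wrist 14830 top n 33.31255759545585 x [-22.    0.1  22.8] y [-53.9  10.7  59.9] ((0.3577232360839844, 2.1901588439941406), (46.23846435546875, 116.48587799072266), 0.0944378450512886)
  finger -1 3810 n lo [47.4 58. ] x [-71.7 -42.5] y [-11.6  21.3]
  finger 1 3901 n lo [49.5 60.7] x [45.7 74.5] y [-11.   21.5]
scene 889 top n 32.276893037408634 x [-21.8   4.2  24.1] y [-59.2  14.3  57.8] ((1.223581314086914, -1.0448074340820312), (50.83130645751953, 119.61315155029297), 0.7200652360916138)
  finger -1 44 n lo [45.9 47.7] x [-60.3 -42.1] y [-14.3  22. ]
  finger 1 522 n lo [47.7 50.2] x [48.2 60.9] y [-12.1  10.2]
```

>>> play_rows --deltas '[[[-0.05, -0.03, 0.7], [0, 0.09, 0], 0], [[0, 0, 0.7], [0, 0, 0], 0], [[0, 0, 0.7], [0, 0, 0], 0], [[0, 0, 0.7], [0, 0, 0], 0], [[0, 0, 0.5], [0, 0, 0], 0], [[0, 0, 0.5], [0, 0, 0], 0], [[0, 0, 0.3], [0, 0, 0], 0], [[0, 0, 0], [0, 0, 0], 0]]' --grip_force 25

```text
t: 10.95
eef_pos: [0.6414, 0.247, 0.1265]
ee_rot: [-3.021, -0.151, -0.755]
contact_force: [-0.3, 0.5, 0.2]
width: 0.997
```

Run:
```python
from h import *
plan(MOUTH-N*.0115,RT); look()
```

```text
t 10.95 pos [0.6414 0.247  0.1265] F [-0.3  0.5  0.2] w 0.997
turn deg (tool) [-0.02 -0.06  0.03]
shift cm after turn [0.   0.03 0.19]
side 726 top n 35.027564557272484 x [-22.7  -0.5  22.2] y [-62.  -10.1  52.5] ((0.13245201110839844, -2.55755615234375), (46.27423858642578, 122.95401763916016), 0.10045865178108215)
  finger -1 288 n lo [ 9.5 16.4] x [-60.2 -20.5] y [-21.9  18.6]
  finger 1 274 n lo [ 8.7 16.9] x [21.3 64.6] y [-21.7  20. ]
wrist 19972 top n 33.33034602196001 x [-22.1   0.3  22.7] y [-57.4  19.5  60.1] ((0.3228034973144531, 0.3320655822753906), (46.177574157714844, 120.31810760498047), 0.06646844744682312)
  finger -1 3742 n lo [ 8.7 19. ] x [-72.1 -43.1] y [-11.3  21.3]
  finger 1 7989 n lo [12.6 32.2] x [21.  73.9] y [-9.9 21.1]
scene 726 top n 32.2587064265443 x [-21.1   9.   24.6] y [-59.9  18.7  58.1] ((1.0372390747070312, -1.0319480895996094), (48.67656707763672, 119.70895385742188), 0.3123629689216614)
  finger -1 46 n lo [71.3 72.7] x [-49.4 -39.7] y [-11.7  21.5]
  finger 1 482 n lo [6.9 9.5] x [22.6 60.3] y [-11.7  12.7]
```

>>> play_rows --deltas '[[[0, 0, 0.2], [0, 0, 0], 0], [[0, 0, 0], [0, 0, 0], 0.3], [[0, 0, 0], [0, 0, 0], 1], [[0, 0, 0], [0, 0, 0], 1], [[0, 0, 0], [0, 0, 0], 1], [[0, 0, 0], [0, 0, 0], 1], [[0, 0, 0], [0, 0, 0], 1], [[0, 0, 0], [0, 0, 0], 1]]' --grip_force 25

```text
t: 11.9
eef_pos: [0.6421, 0.2471, 0.1252]
ee_rot: [-3.02, -0.151, -0.755]
contact_force: [-0.8, 0.6, 1.1]
width: 0.523
```

Gripped: the opening is 46 mm and side forces are low. I'll pull straight out.

>>> play_rows --deltas '[[[0, 0, -0.3], [0, 0, 0], 1], [[0, 0, -0.4], [0, 0, 0], 1], [[0, 0, -0.5], [0, 0, 0], 1], [[0, 0, -0.5], [0, 0, 0], 1], [[0, 0, -0.5], [0, 0, 0], 1], [[0, 0, -0.5], [0, 0, 0], 1], [[0, 0, -0.8], [0, 0, 0], 1], [[0, 0, -1], [0, 0, 0], 1], [[0, 0, -1], [0, 0, 0], 1], [[0, 0, -1], [0, 0, 0], 1], [[0, 0, -1], [0, 0, 0], 1], [[0, 0, -1], [0, 0, 0], 1]]'

```text
t: 13.1
eef_pos: [0.6021, 0.2431, 0.2012]
ee_rot: [-3.02, -0.151, -0.756]
contact_force: [0.7, -0.5, -3.3]
width: 0.518
```

Run:
```python
from h import *
s=robot.sense();print(np.linalg.norm(s['contact_force']))
plan(s['eef_pos'],RP)
c=cap('side','m_side.png');w=cap('wrist','m_wrist.png')
cv2.imwrite('pics/j.png',cv2.vconcat([cv2.resize(c['image'][20:260,200:520,::-1],(400,300)),cv2.resize(w['image'][:,:,::-1],(400,300))]))
```

```text
3.4466406239898775
t 13.1 pos [0.6021 0.2431 0.2012] F [ 0.7 -0.5 -3.3] w 0.518
turn deg (tool) [ -2.81 -28.01  11.11]
shift cm after turn [0. 0. 0.]
```

View pics/j.png

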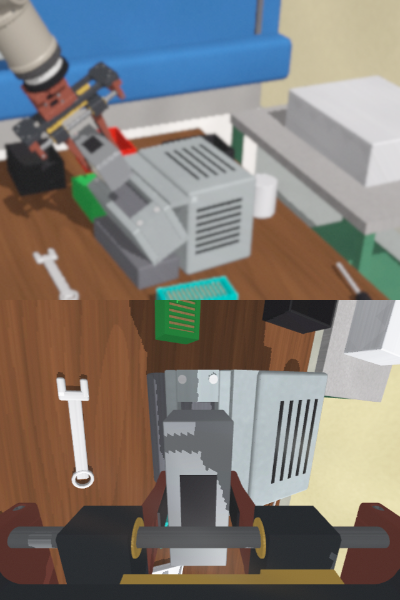

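The cassette is out of the slot and held squarely. I'll turn it level while raising it.

>>> play_rows --deltas '[[[0, 0, -1.5], [0, 0, 0], 1], [[0, 0, -1.5], [-0.56, -5.6, 2.22], 1], [[0, 0, -1.5], [-0.56, -5.6, 2.22], 1], [[0, 0, -1], [-0.56, -5.6, 2.22], 1], [[0, 0, -1], [-0.56, -5.6, 2.22], 1], [[0, 0, -1], [-0.56, -5.6, 2.22], 1], [[0, 0, 0], [0, 0, 0], 1]]'

```text
t: 13.9
eef_pos: [0.5798, 0.2406, 0.2714]
ee_rot: [-3.136, 0.158, -0.003]
contact_force: [1.0, -0.4, -3.2]
width: 0.523
```

Run:
```python
from h import *
plan(JOINT+[0,0,.09],RP)
```

```text
t 13.9 pos [0.5798 0.2406 0.2714] F [ 1.  -0.4 -3.2] w 0.523
turn deg (tool) [-0.08 -0.09 -0.16]
shift cm after turn [ 2.4  44.34 12.14]
```

>>> play_rows --deltas '[[[0.1, 2, 0], [0, 0, 0], 1], [[0.2, 4, 0], [0, 0, 0], 1], [[0.2, 4.3, 0], [0, 0, 0], 1], [[0.3, 4.5, 0], [0, 0, 0], 1], [[0.3, 4.5, 0], [0, 0, 0], 1], [[0.3, 4.5, 0], [0, 0, 0], 1], [[0.3, 4.5, 0.5], [0, 0, 0], 1], [[0.2, 4.5, 1], [0, 0, 0], 1], [[0.2, 4.5, 1.5], [0, 0, 0], 1], [[0.2, 4, 1.5], [0, 0, 0], 1], [[0.1, 2, 1], [-0.08, -0.09, -0.16], 1], [[0, 1, 0.5], [0, 0, 0], 1]]'

```text
t: 15.1
eef_pos: [0.5558, -0.2043, 0.2086]
ee_rot: [3.135, -0.152, -0.004]
contact_force: [-0.6, 1.2, -3.2]
width: 0.518
```

```bash
cat >> h.py <<'E'
def row(z,tol=.006,box=None):
    for nm in('side','scene','wrist'):
        c=cap(nm);w=world(c);im=c['image'].astype(int);red=(im[...,0]>im[...,2]+25)&(im[...,0]>im[...,1]+15)
        g=(im.max(2)-im.min(2)<30)&(im.max(2)>30)
        q=w-JOINT;a=np.radians(RY);x=q[...,0]*np.cos(a)+q[...,1]*np.sin(a);y=-q[...,0]*np.sin(a)+q[...,1]*np.cos(a)
        k=g&~red&(abs(w[...,2]-z)<tol)&(abs(x)<.04)&(abs(y)<.15)
        k=cv2.morphologyEx(k.astype(np.uint8),cv2.MORPH_OPEN,np.ones((3,3)))>0
        if k.sum()>60: print(nm,z,k.sum(),'z',np.median(w[k][:,2]).round(4),'rect row frame mm',[np.round(v,1) for v in cv2.minAreaRect(np.float32(np.c_[x[k],y[k]]*1000))])
E
python3 - <<'E'
from h import *
plan(JOINT+[0,0,.09],RP); z=robot.sense()['eef_pos'][2]; row(z+.045,.008); row(.06)
E
```

```text
t 15.1 pos [ 0.5558 -0.2043  0.2086] F [-0.6  1.2 -3.2] w 0.518
turn deg (tool) [0.16 0.14 0.06]
shift cm after turn [ 0.44 -0.17  5.86]
side 0.2536375320521543 1562 z 0.2545 rect row frame mm [array([-2.7, -2.4]), array([124. ,  48.8]), np.float64(89.2)]
scene 0.2536375320521543 797 z 0.252 rect row frame mm [array([-4.6, 13.2]), array([93.7, 49.6]), np.float64(85.4)]
wrist 0.2536375320521543 20888 z 0.2541 rect row frame mm [array([-2.7,  0.3]), array([ 49.5, 120.6]), np.float64(1.0)]
side 0.06 3363 z 0.0612 rect row frame mm [array([-0.4,  0. ]), array([ 47.1, 246.4]), np.float64(0.0)]
scene 0.06 1821 z 0.0589 rect row frame mm [array([ 1.9, -0.4]), array([246.3,  49.5]), np.float64(89.6)]
wrist 0.06 4201 z 0.0603 rect row frame mm [array([ 1.5, 83.8]), array([46.2, 77.9]), np.float64(0.3)]
```

>>> play_rows --deltas '[[[0.35, -0.15, 0], [0.16, 0.14, 0], 1], [[0, 0, 1.5], [0, 0, 0], 1], [[0, 0, 2], [0, 0, 0], 1], [[0, 0, 2], [0, 0, 0], 1], [[0, 0, 2], [0, 0, 0], 1], [[0, 0, 1.7], [0, 0, 0], 1], [[0, 0, 1.3], [0, 0, 0], 1], [[0, 0, 0.8], [0, 0, 0], 1], [[0, 0, 0], [0, 0, 0], 1], [[0, 0, 0], [0, 0, 0], 1]]'

```text
t: 16.4
eef_pos: [0.562, -0.2009, 0.0975]
ee_rot: [-3.137, 0.149, -0.003]
contact_force: [0.0, -0.7, -3.7]
width: 0.521
```

Run:
```python
from h import *
plan(JOINT+[0,0,.071],RP); z=robot.sense()['eef_pos'][2]; row(z+.045,.008); row(.06)
c=cap('side','n.png');w=cap('wrist','nw.png')
cv2.imwrite('pics/k.png',cv2.hconcat([cv2.resize(c['image'][230:470,270:470,::-1],(400,480)),cv2.resize(w['image'][:,:,::-1],(400,480))]))
```

```text
t 16.4 pos [ 0.562  -0.2009  0.0975] F [ 0.  -0.7 -3.7] w 0.521
turn deg (tool) [-0.07 -0.1   0.18]
shift cm after turn [-0.14  0.22 -3.35]
side 0.14253133267454743 1389 z 0.1434 rect row frame mm [array([ 1.9, -7.1]), array([106.1,  47.5]), np.float64(89.1)]
scene 0.14253133267454743 671 z 0.1415 rect row frame mm [array([ 1.8, 19.8]), array([87.8, 48. ]), np.float64(87.1)]
wrist 0.14253133267454743 20872 z 0.1429 rect row frame mm [array([2.6, 2.2]), array([ 48.8, 120.6]), np.float64(0.5)]
side 0.06 1994 z 0.0611 rect row frame mm [array([-0.4, -0.1]), array([ 47.2, 246.6]), np.float64(0.4)]
scene 0.06 958 z 0.059 rect row frame mm [array([ 2. , 10.4]), array([ 48.8, 227.3]), np.float64(0.0)]
wrist 0.06 8275 z 0.0602 rect row frame mm [array([ 1.4, 90.8]), array([64.3, 46.2]), np.float64(89.9)]
```

View pics/k.png

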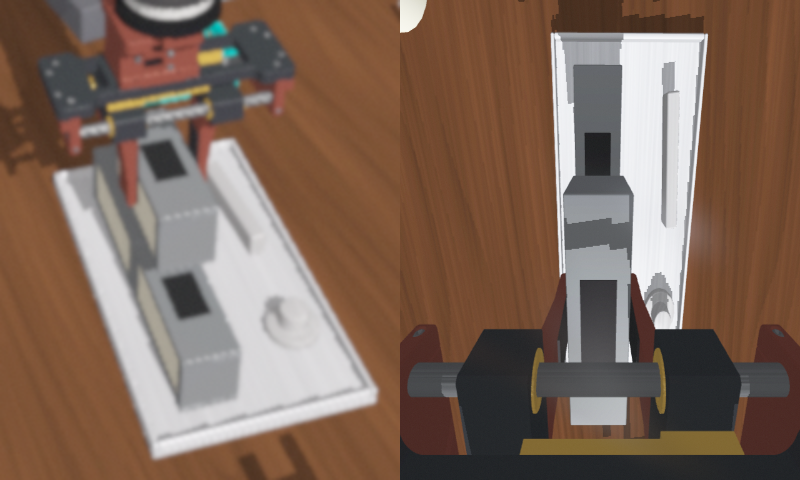

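The side and wrist views show the cassette level, in line with the row and about 26.5 mm above it. The flange and bar are clear. It needs small corrections of -1 mm in x and +2 mm in tool y, then the descent.

>>> play_rows --deltas '[[[-0.1, 0.2, 0], [-0.07, -0.1, 0.1], 1], [[0, 0, 0.6], [0, 0, 0], 1], [[0, 0, 0.6], [0, 0, 0], 1], [[0, 0, 0.5], [0, 0, 0], 1], [[0, 0, 0.3], [0, 0, 0], 1], [[0, 0, 0], [0, 0, 0], 1], [[0, 0, 0], [0, 0, 0], 1]]'

```text
t: 17.5
eef_pos: [0.5603, -0.2028, 0.0769]
ee_rot: [-3.138, 0.152, 0.001]
contact_force: [-0.1, 0.7, -3.6]
width: 0.525
```

Run:
```python
from h import *
plan(JOINT+[0,0,.011],RP); z=robot.sense()['eef_pos'][2]; row(z+.045,.008); row(.06)
```

```text
t 17.5 pos [ 0.5603 -0.2028  0.0769] F [-0.1  0.7 -3.6] w 0.525
turn deg (tool) [-0.01  0.05  0.07]
shift cm after turn [0.01 0.02 0.59]
side 0.12190607055511075 1363 z 0.1228 rect row frame mm [array([  0.5, -10. ]), array([103.3,  47.9]), np.float64(88.1)]
scene 0.12190607055511075 640 z 0.1208 rect row frame mm [array([ 0.1, 18.2]), array([84.2, 50. ]), np.float64(88.9)]
wrist 0.12190607055511075 20886 z 0.1221 rect row frame mm [array([0.8, 0.4]), array([ 49.3, 120.5]), np.float64(0.0)]
side 0.06 1293 z 0.061 rect row frame mm [array([-0.3, -6.9]), array([ 47.5, 232.3]), np.float64(0.3)]
scene 0.06 573 z 0.0589 rect row frame mm [array([ 1.6, 87. ]), array([73.4, 48.1]), np.float64(89.8)]
wrist 0.06 10182 z 0.0602 rect row frame mm [array([ 1.4, 91.4]), array([46.4, 63.9]), np.float64(0.2)]
```

Aligned within about 1 mm with a 6 mm gap, so I'll lower gently to contact.

>>> play_rows --deltas '[[[0, 0, 0.15], [0, 0, 0], 1], [[0, 0, 0.15], [0, 0, 0], 1], [[0, 0, 0.1], [0, 0, 0], 1], [[0, 0, 0.1], [0, 0, 0], 1], [[0, 0, 0], [0, 0, 0], 1]]'

```text
t: 18.3
eef_pos: [0.5601, -0.2028, 0.0717]
ee_rot: [-3.138, 0.152, 0.002]
contact_force: [0.4, 0.2, -2.9]
width: 0.531
```

>>> play_rows --deltas '[[[0, 0, 0.05], [0, 0, 0], 1], [[0, 0, 0], [0, 0, 0], 1]]'

```text
t: 18.5
eef_pos: [0.5602, -0.2028, 0.0714]
ee_rot: [-3.138, 0.152, 0.001]
contact_force: [-0.4, 0.2, -3.1]
width: 0.521
```

>>> play_rows --deltas '[[[0, 0, 0.05], [0, 0, 0], 1], [[0, 0, 0], [0, 0, 0], 1]]'

```text
t: 18.7
eef_pos: [0.5603, -0.2029, 0.0712]
ee_rot: [-3.138, 0.152, 0.001]
contact_force: [-0.7, -0.6, 0.3]
width: 0.523
```

>>> play_rows --deltas '[[[0, 0, 0.05], [0, 0, 0], 1], [[0, 0, 0], [0, 0, 0], 1]]'

```text
t: 18.9
eef_pos: [0.5604, -0.2028, 0.0712]
ee_rot: [-3.138, 0.152, 0.001]
contact_force: [-2.5, 0.4, 5.0]
width: 0.523
```

It is seated, with the weight carried. I'll take off the excess load, open, and retreat straight up.

>>> play_rows --deltas '[[[0, 0, -0.05], [0, 0, 0], 1], [[0, 0, 0], [0, 0, 0], 0.44], [[0, 0, 0], [0, 0, 0], 0.4], [[0, 0, 0], [0, 0, 0], 0.3], [[0, 0, 0], [0, 0, 0], 0.15], [[0, 0, 0], [0, 0, 0], 0.15], [[0, 0, 0], [0, 0, 0], 0.15]]'

```text
t: 19.6
eef_pos: [0.5602, -0.2028, 0.0709]
ee_rot: [-3.138, 0.152, 0.001]
contact_force: [-0.3, -0.5, 0.7]
width: 0.847
```

Run:
```python
from h import *
plan(JOINT+[0,0,.011],RP); row(.117,.008); look
```

```text
t 19.6 pos [ 0.5602 -0.2028  0.0709] F [-0.3 -0.5  0.7] w 0.847
turn deg (tool) [-0.01  0.05  0.07]
shift cm after turn [ 0.02  0.02 -0.01]
side 0.117 1555 z 0.1171 rect row frame mm [array([ 7.2, -0. ]), array([124. ,  61.8]), np.float64(89.3)]
scene 0.117 736 z 0.1149 rect row frame mm [array([-6.9,  7.2]), array([ 65.3, 106.1]), np.float64(0.8)]
wrist 0.117 21246 z 0.1162 rect row frame mm [array([0.9, 0.1]), array([ 78.1, 121. ]), np.float64(0.1)]
```

>>> play_rows --deltas '[[[0, 0, -0.5], [0, 0, 0], 0.15], [[0, 0, -1], [0, 0, 0], 0.15], [[0, 0, -2], [0, 0, 0], 0.15], [[0, 0, -3], [0, 0, 0], 0.15], [[0, 0, -4], [0, 0, 0], 0.15], [[0, 0, -4], [0, 0, 0], 0.15], [[-1, -4, -2], [0, 0, 0], 0.15], [[-1, -4, 0], [0, 0, 0], 0.15], [[-1, -4, 0], [0, 0, 0], 0.15], [[-1, -4, 0], [0, 0, 0], 0.15], [[0, -4, 0], [0, 0, 0], 0.15], [[0, 0, 0], [0, 0, 0], 0.15]]'

```text
t: 20.95
eef_pos: [0.54, 0.0069, 0.2372]
ee_rot: [-3.135, 0.137, -0.001]
contact_force: [-0.1, -0.2, -0.6]
width: 0.851
```

Run:
```python
from h import *
plan(JOINT,RP); row(.116,.008); row(.06)
c=cap('side','o.png');w=cap('scene','os.png')
cv2.imwrite('pics/p.png',cv2.hconcat([cv2.resize(c['image'][230:470,270:470,::-1],(400,480)),cv2.resize(w['image'][110:260,140:320,::-1],(400,333)).copy() if 0 else cv2.resize(w['image'][100:280,150:300,::-1],(400,480))]))
```

```text
t 20.95 pos [0.54   0.0069 0.2372] F [-0.1 -0.2 -0.6] w 0.851
turn deg (tool) [-0.18 -0.03  0.59]
shift cm after turn [ 4.07 20.69 17.72]
side 0.116 1739 z 0.1172 rect row frame mm [array([-0.3, -0.5]), array([ 47.2, 123.1]), np.float64(0.3)]
scene 0.116 1010 z 0.1149 rect row frame mm [array([ 1.5, -0.3]), array([ 47.8, 121.8]), np.float64(0.1)]
wrist 0.116 2309 z 0.116 rect row frame mm [array([1.2, 1.3]), array([ 46.2, 121.2]), np.float64(0.5)]
side 0.06 1300 z 0.0612 rect row frame mm [array([-0.6, -0.6]), array([ 46.6, 245.4]), np.float64(0.2)]
scene 0.06 762 z 0.059 rect row frame mm [array([2.4, 1.3]), array([ 47.8, 244.9]), np.float64(0.1)]
wrist 0.06 1980 z 0.0602 rect row frame mm [array([ 1.4, 91.8]), array([45.9, 64.2]), np.float64(0.0)]
```

View pics/p.png

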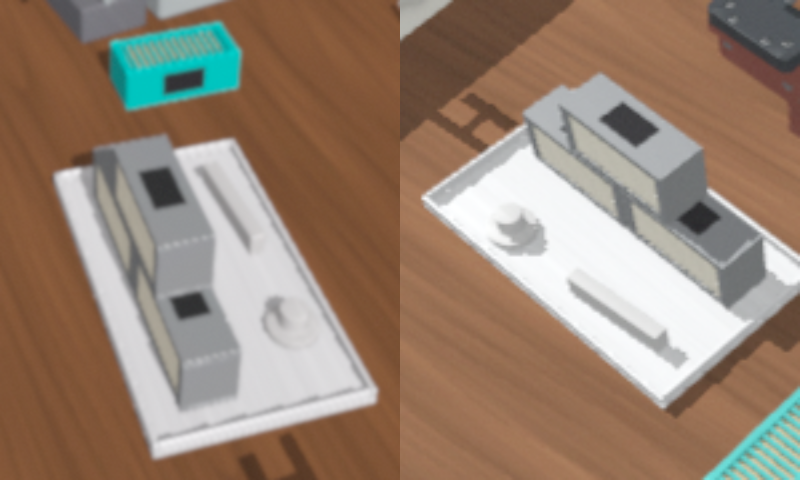

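The cassette stands level on the row. It is centred over the joint within about 1 mm and aligned within about 0.5°. The row, flange and bar look undisturbed.

```bash
python3 -c "
from h import *
finish_job()"
```

```text
the job is handed in; nothing more can be done
```

The cassette is out of the filter unit and stacked on the two used ones. I handed the job in after about 21 s of robot time; the interface gave no verdict.

- **Release:** I pushed the cassette about 7 mm straight in, at roughly 16 N. The catch let go, and the cassette sprang out to 34 mm proud as I eased off. I then gripped it across its 46 mm width and pulled it out along the slot.
- **Placing:** I lowered it in the hand until the lower cassettes carried its weight, with about 5 N peak contact. Then I opened the gripper and backed away.
- **Last checks:** Its top reads 115–117 mm in the three views, against 116 mm expected. It is centred over the joint within about 1 mm (within 2 mm along the row in the scene view) and in line within about 0.5°. The lower cassettes measured the same as before within 1–2 mm of camera scatter. The flange and bar look undisturbed by eye, and the gripper is touching nothing.
- **Disagreements:** The real fingertips sat about 25 mm further back than the stated tip reach. I found this from the contact and the depth images and used the measured offset. The three cameras also differ by up to about 3 mm in absolute x, so I compared the cassette with the row within each single view.

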